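# Square up a stack of coated ceramic plates and weight it down

### The arm

A 6-joint arm with a two-finger parallel gripper is mounted at the origin on the work surface. World frame = base frame: x ahead of the robot, y to its left, z up, the work surface at z = 0. Lengths are in m, angles in rad, forces in N, time in s.
With the tool pointing down it reaches from about 0.325 to 0.85 m from the base axis. Payload 4.4 kg.
Tool frame: the origin (TCP) lies at the centre of the arm's flange, where the gripper is bolted on; the fingertips stand 199 mm ahead of it and the grasp point (between the pads) lies 180 mm ahead of it; z points along the fingers, y is the line along which they close (so a half turn about z gives the same grasp; the last joint's range is limited). The gripper opens to 94 mm and grips with 3 to 60 N. Pads are 16 mm wide; open, the fingers measure 119 mm over their backs; the gripper's body (75 mm by 177 mm) begins 78 mm behind the grasp point.
Start: joints at [1.032, 0.207, 1.542, -0, 1.393, -0.15], TCP at [0.218, 0.532, 0.405] pointing down, gripper open.
Joint ranges: [-2.73, 2.73], [-0.86, 2.22], [0.23, 2.46], [-1.11, 4.25], [0.08, 2.63], [-2.82, 2.82]. Speed limits (rad/s): [2.79, 2.79, 3.14, 3.14, 3.14, 3.14].

### API

Orientations are given as a 3x3 rotation matrix whose columns are the frame's x, y, z axes.
In Python, from rig import robot gives the robot as it stands.
- The arm moves only by the shell command python3 -m handwheel 'ROWS' [OPENING] [FORCE]. ROWS is JSON, a list that holds one entry, the list of rows, each a list of 4 numbers: the shift along the tool's x, y, z in mm, then the turn about the tool's z in rad. A call has 1 to 5 rows; each row shifts and turns the commanded pose from where the row before left it, along the tool's axes as they then stand; what a row does not reach is not made up. A row lasts 1/10 s, in which the tool goes at most 50 mm and 8.59 degrees, less where a joint would pass 70% of its speed; a pose out of reach is approached as far as the arm can. A call is refused whole if a number of a shift passes 50 or a number of a turn 0.15, either way. A call with a gripper value outside its range is refused whole. OPENING is the opening, from 0 (shut) to 1 (fully open), set as the call begins (- or left out, the last holds). The fingers move at their own pace and stop on an object; FORCE is the grip in N (left out, the last holds). Time passes only in rows, so rows that do not move let the fingers close. It gives the time, the measured TCP pose, the force, the opening and the grip force at its end, in the units of the state.
- robot.state(): the state, without advancing time (a new reading comes with each control period).
- robot.camera(name): name is "scene" or "top"; returns the picture (480x640x3 uint8, red, green, blue); there is no depth.
- robot.camera_model(name): a dict with "vfov" (degrees; the focal length in pixels is half the picture's height over the tangent of half this angle, whatever the lens; pixels are square), "cx", "cy" (the principal point, pixels), "rvec" (rotation vector, rad) and "tvec" (3), from world to camera coordinates, as OpenCV has them. Camera axes: x right, y down, z forward; pixel columns grow to the right and rows downward; lengths in m; the calibration is good to about 2 mm. A picture is of the moment at which its call begins. camera_model takes no time and is no camera call.
- robot.finish_job(): hands the job in; it is judged then, once.
Trained networks look in the newest picture that a camera, given by its name, has taken for a name from the list of things; names that differ only in an ending like _2 or _b are one class to them, and where a whole thing is asked for, a point or a joint stands for the part that bears it (a point fixed in the world has none). Each returns a list of dicts, best first, with "conf" (0 to 1); they miss things now and then, are a little off and sometimes report something else, mostly with a low value. They report only what shows in the picture. A call takes as long as a camera call. They do not tell look-alikes from the thing itself.
- robot.look_for(camera, label): "xyz" ([x, y, z] in m, in the coordinates of the camera as it stood for that picture, good to about 4 mm: the middle of the surface that is visible of it).
- robot.outline_of(camera, label): "mask" (480x640 bool, what is visible of it).
The state is a dict: "clock": time; "joint_pos": joint angles; "dq": joint speeds; "joint_efforts": joint torques, N m; "tool_pos": TCP position; "ee_rot": TCP orientation; "wrist_force": force on the tool from outside, world axes, zero at the start; "torque": the same for the moment, N m; "width": finger opening in m; "gripper_force": force on a finger pad.
Only numpy, scipy, OpenCV 4.12 (cv2) and the standard library are available. Lean on these libraries where they do the work, as an engineer would, in place of code of your own. Each camera call takes 0.05 s, during which the arm holds its last target. There are 200 camera calls.

### The job

Lay the loose ceramic plate flat on top of the untidy stack of four in the corner fixture, lined up roughly with the others, and let go of it. Then tap the stack until all five plates sit squarely one above the other with their edges snug against both fences. Last, gently set the steel weight upright on the middle of the squared stack, without disturbing the other things on the bench.

Things in the scene. Friction and masses are not known exactly. Their poses are not given: they have to be found in the camera images.
- fixture: Squaring fixture fixed to the bench, plain dark steel: a flat base 190 x 190 mm, 4 mm thick, with two straight fences 12 mm thick on its +x and +y sides that meet in a right-angled corner and rise 30 mm above the base's top. Origin: centre of the base's underside. Its inner fence faces are the planes x = +75 mm and y = +75 mm of its own axes; the -x and -y sides are open.
- seat (a point): On the base's top face (4 mm above the bench), in the fixture's axes: the point where the centre of the bottom plate's underside lies when that plate touches both fences with its long side along the fixture's x (40 mm from the x fence, 25 mm from the y fence).
- plate1: White ceramic plate 80 (its x) x 50 (its y) x 6 (z) mm, 60 g, with a thin tan baked coating on its top; number 1 from the bottom of the untidy stack of four on the fixture's base, all with their long sides roughly along the fixture's x. Origin: centre of its underside.
- plate2: White ceramic plate 80 (its x) x 50 (its y) x 6 (z) mm, 60 g, with a thin tan baked coating on its top; number 2 from the bottom of the untidy stack of four on the fixture's base, all with their long sides roughly along the fixture's x. Origin: centre of its underside.
- plate3: White ceramic plate 80 (its x) x 50 (its y) x 6 (z) mm, 60 g, with a thin tan baked coating on its top; number 3 from the bottom of the untidy stack of four on the fixture's base, all with their long sides roughly along the fixture's x. Origin: centre of its underside.
- plate4: White ceramic plate 80 (its x) x 50 (its y) x 6 (z) mm, 60 g, with a thin tan baked coating on its top; number 4 from the bottom of the untidy stack of four on the fixture's base, all with their long sides roughly along the fixture's x. Origin: centre of its underside.
- plate5: The loose fifth plate, same as the others (80 x 50 x 6 mm), lying flat on the bench to one side, left or right. Origin: centre of its underside.
- weight: Steel cylinder weight standing upright on the bench on the other side: 40 mm diameter, body 50 mm high, with a small 18 mm knob on top (64 mm overall), about 0.45 kg. Origin: centre of its underside.
- wash_bottle: white plastic wash bottle with blue cap, 72 diameter, 170 tall mm; a bystander. Origin: centre of its underside.
- dark_jar: brown glass jar with black lid, 56 diameter, 85 tall mm; a bystander. Origin: centre of its underside.
- small_jar: reddish jar with black lid, 46 diameter, 60 tall mm; a bystander. Origin: centre of its underside.
- beaker: small glass beaker, 56 diameter, 60 tall mm; a bystander. Origin: centre of its underside.
- vial: small glass vial with white cap, 26 diameter, 45 tall mm; a bystander. Origin: centre of its underside.
- tweezers: dark steel tweezers lying flat, 130 long along x, 22 wide, 4 high mm; a bystander. Origin: centre of its underside.
- pencil: yellow pencil lying flat, 177 long along x, 7 high mm; a bystander. Origin: centre of its underside.
Not all that is in view belongs to the job. What is shaped like the plate5 but blue or turquoise is not meant.

How it is judged:
On the way, in this order (a step that is already met when the one before it is completed fails the run):
1. the loose plate lies flat on the stack, released (z of plate5 in the frame of seat between 0.022 and 0.026 m and angle between plate5's own z axis and vertical below 0.06 rad and horizontal distance between plate5 and plate4 below 0.035 m and contact force between the fingers and plate5 below 0.1 N and linear speed of plate5 below 0.02 m/s), for 0.2 s.
2. all five plates are square against both fences, the weight not yet on them (x of plate1 in the frame of seat between -0.0025 and 0.0025 m and y of plate1 in the frame of seat between -0.0025 and 0.0025 m and z of plate1 in the frame of seat between -0.002 and 0.002 m and angle between the x axis of each of plate1, plate2, plate3, plate4, plate5 and the x axis of fixture, either way round below 0.035 rad and linear speed of each of plate1, plate2, plate3, plate4, plate5 below 0.01 m/s and x of plate2 in the frame of seat between -0.0025 and 0.0025 m and y of plate2 in the frame of seat between -0.0025 and 0.0025 m and z of plate2 in the frame of seat between 0.004 and 0.008 m and x of plate3 in the frame of seat between -0.0025 and 0.0025 m and y of plate3 in the frame of seat between -0.0025 and 0.0025 m and z of plate3 in the frame of seat between 0.01 and 0.014 m and x of plate4 in the frame of seat between -0.0025 and 0.0025 m and y of plate4 in the frame of seat between -0.0025 and 0.0025 m and z of plate4 in the frame of seat between 0.016 and 0.02 m and x of plate5 in the frame of seat between -0.0025 and 0.0025 m and y of plate5 in the frame of seat between -0.0025 and 0.0025 m and z of plate5 in the frame of seat between 0.022 and 0.026 m and horizontal distance between weight and seat above 0.08 m), for 0.2 s.
At the end, for the whole second after the job is handed in: All five plates lie flat in one pile in the fixture, each within 2.5 mm of touching both fences and within 2 degrees of parallel to them; the weight stands upright on the top plate within 13 mm of its centre; everything at rest and released (x of plate1 in the frame of seat between -0.0025 and 0.0025 m and y of plate1 in the frame of seat between -0.0025 and 0.0025 m and z of plate1 in the frame of seat between -0.002 and 0.002 m and angle between the x axis of each of plate1, plate2, plate3, plate4, plate5 and the x axis of fixture, either way round below 0.035 rad and linear speed of each of plate1, plate2, plate3, plate4, plate5, weight below 0.01 m/s and x of plate2 in the frame of seat between -0.0025 and 0.0025 m and y of plate2 in the frame of seat between -0.0025 and 0.0025 m and z of plate2 in the frame of seat between 0.004 and 0.008 m and x of plate3 in the frame of seat between -0.0025 and 0.0025 m and y of plate3 in the frame of seat between -0.0025 and 0.0025 m and z of plate3 in the frame of seat between 0.01 and 0.014 m and x of plate4 in the frame of seat between -0.0025 and 0.0025 m and y of plate4 in the frame of seat between -0.0025 and 0.0025 m and z of plate4 in the frame of seat between 0.016 and 0.02 m and x of plate5 in the frame of seat between -0.0025 and 0.0025 m and y of plate5 in the frame of seat between -0.0025 and 0.0025 m and z of plate5 in the frame of seat between 0.022 and 0.026 m and z of weight in the frame of seat between 0.028 and 0.033 m and horizontal distance between weight and seat below 0.013 m and angle between weight's own z axis and vertical below 0.05 rad).
It fails at once if a bystander was shoved more than 30 mm or knocked over (distance of any of wash_bottle, dark_jar, small_jar, beaker, vial, tweezers, pencil from where it was at the start of the episode above 0.03 m or angle between any of wash_bottle, dark_jar, small_jar, beaker, vial, tweezers, pencil's own z axis and vertical above 0.5 rad).
It fails at once if the weight was dropped (falling faster than 0.55 m/s with no finger on it), not set down (linear speed of weight above 0.55 m/s and contact force between the fingers and weight below 0.1 N).
It also fails if it takes over 72 s, if anything falls off the work surface, if the arm or the gripper's body presses on something with over 40 N, if the wrist force passes 120 N, or if a joint passes its speed limit or range.

## Working session

There is one attempt and no reset: what is moved stays moved. The work goes in short steps, Python scripts to look and compute and a shell command to move; the robot and the scene stay as the last step left them, time stands still between calls to the robot, and variables do not carry over. Pictures are saved under pics/ and viewed, at most 10 in all, crops included, and the job is handed in when it is done.

```bash
ls; mkdir -p pics; python3 - <<'E'
from rig import robot
import cv2
for n in("scene","top"):
    cv2.imwrite(f"pics/{n}0.png",robot.camera(n)[:,:,::-1]); print(n,robot.camera_model(n))
s=robot.state();print(s)
E
```

```text
pics
scene {'vfov': 45.75911843541629, 'cx': 316.5738842605332, 'cy': 231.9501730023098, 'rvec': array([ 1.82437321,  1.65882568, -0.6695213 ]), 'tvec': array([-0.05931939, -0.32856925,  1.74634395])}
top {'vfov': 50.268393531432125, 'cx': 327.65867720682206, 'cy': 244.57159685948594, 'rvec': array([ 2.16916542, -2.15672649,  0.10557887]), 'tvec': array([0.00835723, 0.55084023, 1.27337587])}
{'clock': 0.1, 'joint_pos': array([ 1.03148429e+00,  2.07352310e-01,  1.54277650e+00, -5.32482440e-05,
        1.39351524e+00, -1.50486506e-01]), 'dq': array([-0.00030007, -0.0020852 , -0.00340661, -0.00092178, -0.00146015,
        0.00023901]), 'joint_efforts': array([-3.03316820e-04, -3.71869326e+01, -2.82292628e+01,  7.00548710e-02,
        3.11054557e-02, -5.34291826e-05]), 'tool_pos': array([0.21782848, 0.53179854, 0.40361297]), 'ee_rot': array([[-9.25358393e-01,  3.79092110e-01, -1.00851152e-03],
       [ 3.79093365e-01,  9.25356702e-01, -1.78714201e-03],
       [ 2.55741457e-04, -2.03606689e-03, -9.99997895e-01]]), 'wrist_force': array([-0.18763698, -0.31599079,  0.34167692]), 'torque': array([-0.01211015, -0.01940541, -0.02500153]), 'gripper_force': 0.0, 'width': 0.09387069749036822}
```

View pics/top0.png

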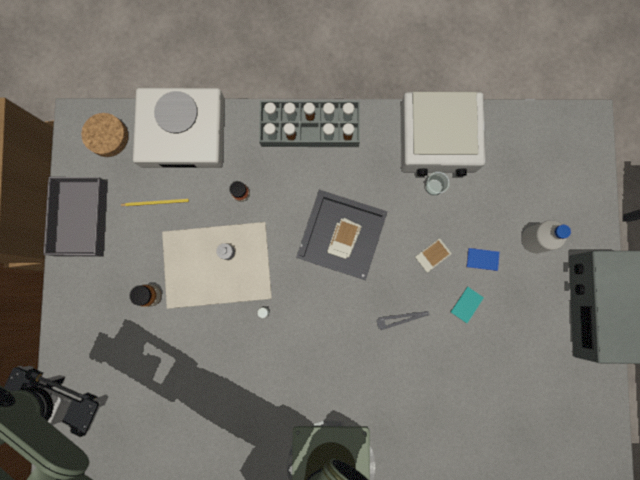

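View pics/scene0.png

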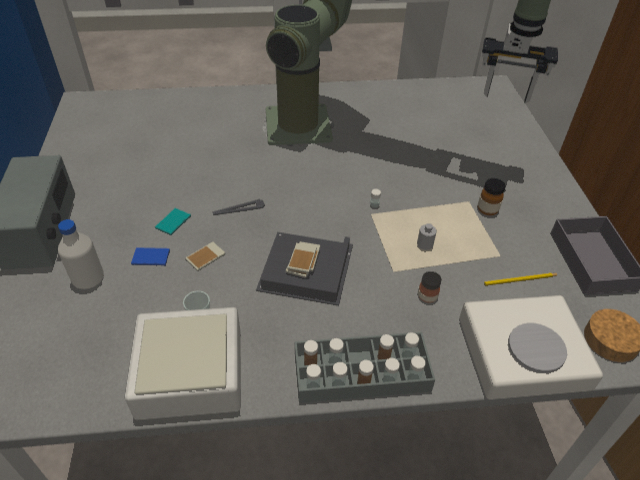

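```bash
cat > h.py <<'E'
from rig import robot
import numpy as np, cv2
def cam(n):
    m=robot.camera_model(n); f=240/np.tan(np.radians(m["vfov"]/2))
    K=np.array([[f,0,m["cx"]],[0,f,m["cy"]],[0,0,1.]]); R=cv2.Rodrigues(m["rvec"])[0]
    return K,R,np.array(m["tvec"])
def p2w(n,uv,z):
    K,R,t=cam(n); c=-R.T@t
    uv=np.atleast_2d(np.array(uv,float)); d=np.c_[uv,np.ones(len(uv))]@np.linalg.inv(K).T@R
    return c+d*((z-c[2])/d[:,2])[:,None]
def w2p(n,P):
    K,R,t=cam(n); q=(np.atleast_2d(P)@R.T+t)@K.T; return q[:,:2]/q[:,2:]
def look(n,l):
    K,R,t=cam(n); return [(round(d["conf"],2),np.round(R.T@(np.array(d["xyz"])-t),4)) for d in robot.look_for(n,l)][:4]
def shot(n,name=None,box=None,s=1):
    im=robot.camera(n)[:,:,::-1]
    if name:
        c=im if box is None else im[box[1]:box[3],box[0]:box[2]]
        cv2.imwrite(f"pics/{name}.png",cv2.resize(c,None,fx=s,fy=s,interpolation=cv2.INTER_CUBIC))
    return im
def rect(mask,n,z):
    c=max(cv2.findContours(mask.astype(np.uint8),0,1)[0],key=cv2.contourArea)[:,0]
    return cv2.minAreaRect((p2w(n,c,z)[:,:2]*1000).astype(np.float32))
E
python3 - <<'E'
from h import *
im=shot("top"); a=im[175:295,285:395]; b=im[225:335,400:510]
ca=cv2.resize(a,None,fx=5,fy=5,interpolation=2);cb=cv2.resize(b,None,fx=2.2,fy=2.2,interpolation=2)
o=np.zeros((600,800,3),np.uint8);o[:,:550]=ca;o[:cb.shape[0],555:555+cb.shape[1]]=cb
sc=shot("scene")[200:310,250:360];
o[250:250+242,555:797]=cv2.resize(sc,(242,242),interpolation=2)
cv2.imwrite("pics/c1.png",o)
for l in("plate5","weight","fixture"): print(l,look("top",l),look("scene",l))
for l,z in(("fixture",.004),("plate5",.006),("weight",.05)):
    for d in robot.outline_of("top",l)[:3]: print(l,d["conf"],rect(d["mask"],"top",z))
E
```

```text
plate5 [(0.98, array([ 0.5211, -0.3841,  0.004 ])), (0.74, array([ 0.5714, -0.0303,  0.0316])), (0.65, array([ 0.528 , -0.2614,  0.0062])), (0.49, array([ 0.5825, -0.0172,  0.0022]))] [(0.84, array([ 0.4009, -0.349 ,  0.0109])), (0.82, array([ 0.5747, -0.0348,  0.0279])), (0.79, array([ 0.5201, -0.386 ,  0.0064])), (0.73, array([ 0.5317, -0.263 ,  0.005 ]))]
weight [(0.77, array([0.5318, 0.2672, 0.0459]))] [(0.7, array([0.5434, 0.2665, 0.0445]))]
fixture [(0.88, array([ 0.5872, -0.0216,  0.0055])), (0.59, array([ 0.363 , -0.1656,  0.0035]))] [(0.89, array([ 0.6024, -0.0213,  0.0055]))]
fixture 0.6 ((581.10400390625, -23.791725158691406), (191.1721954345703, 190.98989868164062), 72.01367950439453)
plate5 0.97 ((528.1265258789062, -259.6005859375), (49.43107986450195, 79.94090270996094), 37.94270324707031)
plate5 0.89 ((518.4950561523438, -386.55169677734375), (78.72566223144531, 49.90836715698242), 83.15185546875)
plate5 0.84 ((402.46612548828125, -345.24505615234375), (51.65174102783203, 81.8395767211914), 55.51715087890625)
weight 0.83 ((531.0472412109375, 267.28662109375), (40.27735900878906, 47.970184326171875), 0.3178867697715759)
```

View pics/c1.png

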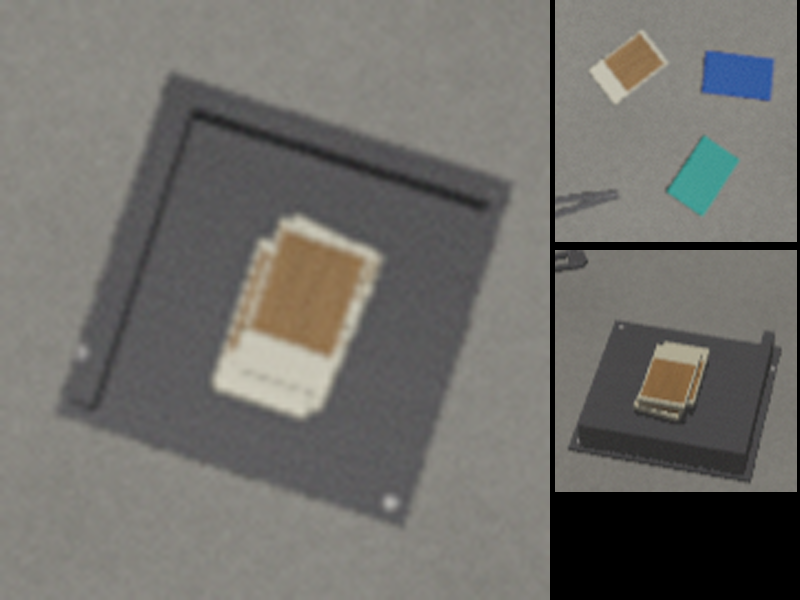

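```bash
cat >> h.py <<'E'
def box(x0,x1,y0,y1,z0,z1): return np.array([[x,y,z] for x in(x0,x1) for y in(y0,y1) for z in(z0,z1)])/1000
def fit(n,mask,P,p0):
    from scipy.optimize import least_squares
    c=max(cv2.findContours(mask.astype(np.uint8),0,1)[0],key=cv2.contourArea)[:,0].astype(float)
    def r(p):
        a=p[2]; R=np.array([[np.cos(a),-np.sin(a),0],[np.sin(a),np.cos(a),0],[0,0,1]])
        h=cv2.convexHull(w2p(n,P@R.T+[p[0],p[1],0]).astype(np.float32))
        return [cv2.pointPolygonTest(h,(float(u),float(v)),True)-.5 for u,v in c]
    s=least_squares(r,p0,loss="soft_l1",diff_step=1e-3); return s.x,np.sqrt(np.mean(np.square(r(s.x))))
FIX=np.r_[box(-95,95,-95,95,0,4),box(75,87,-95,87,0,34),box(-95,87,75,87,0,34)]
def delta(x,y,yaw=None):
    "tool-frame shift (mm) and turn to get TCP over x,y with tool-x yaw (deg)"
    s=robot.state();R=s["ee_rot"];p=s["tool_pos"]
    d=R.T@np.array([x-p[0],y-p[1],0])*1000; w=np.degrees(np.arctan2(R[1,0],R[0,0]))
    t=None if yaw is None else -((yaw-w+180)%360-180)
    print("t",round(s["clock"],2),"pos",np.round(p,4),"yaw",round(w,2),"shift",np.round(d[:2],1),"turn",t and round(np.radians(t),3))
E
python3 - <<'E'
from h import *
for n in("top","scene"):
    robot.camera(n)
    o=robot.outline_of(n,"fixture")
    if o: print(n,fit(n,o[0]["mask"],FIX,[.582,-.024,-.314]))
    for l in("plate5","plate4"):
      for d in robot.outline_of(n,l)[:6]:
        r=rect(d["mask"],n,.006)[0]
        if abs(r[1]+260)<15: print(n,fit(n,d["mask"],box(-40,40,-25,25,0,6),[.528,-.26,np.radians(-52)]))
        elif abs(r[1]+30)<25: print("stack",l,d["conf"],rect(d["mask"],n,.028))
delta(.528,-.26,127.9)
E
```

```text
top (array([ 0.58195105, -0.02392167, -0.30796341]), np.float64(0.5817842788247809))
stack plate5 0.72 ((571.9703369140625, -32.607547760009766), (52.48539352416992, 80.44988250732422), 71.79006958007812)
top (array([ 0.52855587, -0.25972539, -0.9149058 ]), np.float64(0.32377373654549396))
stack plate4 0.72 ((571.9703369140625, -32.607547760009766), (52.48539352416992, 80.44988250732422), 71.79006958007812)
top (array([ 0.52855587, -0.25972539, -0.9149058 ]), np.float64(0.32377373654549396))
scene (array([ 0.58187366, -0.02398419, -0.29659023]), np.float64(2.470401200632949))
stack plate5 0.95 ((574.40087890625, -34.314266204833984), (52.707672119140625, 88.5417251586914), 70.92141723632812)
scene (array([ 0.52586657, -0.26132013, -0.92705007]), np.float64(0.7369289749206843))
stack plate5 0.4 ((618.408203125, -52.50907516479492), (50.0307731628418, 13.465782165527344), 66.70563507080078)
stack plate4 0.95 ((574.40087890625, -34.314266204833984), (52.707672119140625, 88.5417251586914), 70.92141723632812)
scene (array([ 0.52586657, -0.26132013, -0.92705007]), np.float64(0.7369289749206843))
stack plate4 0.4 ((618.408203125, -52.50907516479492), (50.0307731628418, 13.465782165527344), 66.70563507080078)
t 1.05 pos [0.218  0.5321 0.4047] yaw 157.72 shift [-587.2 -615.4] turn 0.52
```

```bash
for i in 1 2; do python3 -m handwheel '[[[-29,-31,0,0],[-29,-31,0,0],[-29,-31,0,0],[-29,-31,0,0],[-29,-31,0,0]]]'; done; python3 -c "
from h import *
delta(.528,-.2605,127.5)"
```

```text
clock: 1.55
tool_pos: [0.2936, 0.3322, 0.4048]
ee_rot: [[-0.926, 0.378, 0.001], [0.378, 0.926, 0.0], [-0.0, 0.0, -1.0]]
wrist_force: [0.1, -0.7, 0.4]
width: 0.0938
gripper_force: 0.0
clock: 2.05
tool_pos: [0.369, 0.1337, 0.405]
ee_rot: [[-0.925, 0.379, 0.001], [0.379, 0.925, 0.0], [-0.001, 0.001, -1.0]]
wrist_force: [0.7, -0.3, 0.2]
width: 0.0943
gripper_force: 0.0
t 2.05 pos [0.369  0.1337 0.405 ] yaw 157.74 shift [-296.5 -304.6] turn 0.528
```

```bash
for i in 1 2; do python3 -m handwheel '[[[-30,-30.5,0,0],[-30,-30.5,0,0],[-30,-30.5,0,0],[-30,-30.5,0,0],[-28,-30.5,0,0]]]' >/dev/null; done; python3 -m handwheel '[[[0,0,30,0.132],[0,0,30,0.132],[0,0,30,0.132],[0,0,30,0.132],[0,0,30,0]]]' 0.75; python3 -c "
from h import *
delta(.528,-.2605,127.5)
im=shot('top','p5a',(370,180,530,330),4)"
```

```text
clock: 3.55
tool_pos: [0.5271, -0.2592, 0.2536]
ee_rot: [[-0.607, 0.795, 0.0], [0.795, 0.607, -0.0], [-0.0, 0.0, -1.0]]
wrist_force: [-0.1, -0.6, 0.1]
width: 0.0704
gripper_force: 0.0
t 3.55 pos [ 0.5271 -0.2592  0.2536] yaw 127.34 shift [-1.5 -0.1] turn -0.003
```

View pics/p5a.png

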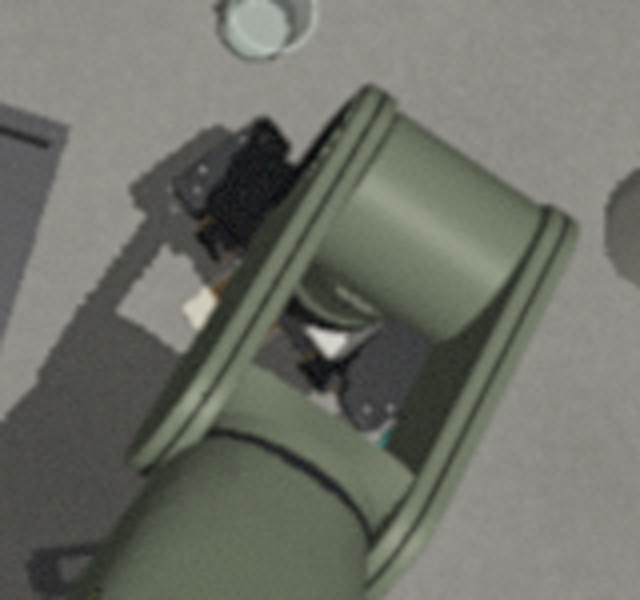

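```bash
python3 -m handwheel '[[[-1.5,0,20,0],[0,0,16,0],[0,0,10,0],[0,0,7,0],[0,0,0,0]]]'; python3 -m handwheel '[[[0,0,0,0],[0,0,0,0],[0,0,0,0],[0,0,0,0],[0,0,0,0]]]' 0.3 12;python3 -m handwheel '[[[0,0,0,0],[0,0,0,0],[0,0,0,0]]]' 
```

```text
clock: 4.1
tool_pos: [0.5278, -0.2602, 0.201]
ee_rot: [[-0.608, 0.794, -0.001], [0.794, 0.608, 0.001], [0.001, -0.0, -1.0]]
wrist_force: [-0.1, 0.1, 0.0]
width: 0.0706
gripper_force: 0.0
clock: 4.6
tool_pos: [0.5284, -0.2606, 0.2025]
ee_rot: [[-0.608, 0.794, 0.001], [0.794, 0.608, -0.001], [-0.001, 0.0, -1.0]]
wrist_force: [-0.4, -0.5, 3.6]
width: 0.0496
gripper_force: 12.0
clock: 4.9
tool_pos: [0.5284, -0.2606, 0.2025]
ee_rot: [[-0.608, 0.794, 0.001], [0.794, 0.608, -0.001], [-0.001, 0.0, -1.0]]
wrist_force: [-0.3, -0.8, 5.7]
width: 0.0498
gripper_force: 12.0
```

```bash
python3 -m handwheel '[[[0,0,-10,0],[0,0,-20,0],[0,0,-20,0],[0,0,-20,0],[0,0,-10,0]]]';python3 -c "
from h import *
delta(.572,-.0326,162.35)"
```

```text
clock: 5.4
tool_pos: [0.5284, -0.2605, 0.2835]
ee_rot: [[-0.608, 0.794, 0.002], [0.794, 0.608, -0.001], [-0.002, 0.001, -1.0]]
wrist_force: [-0.6, -0.0, -1.4]
width: 0.0499
gripper_force: 12.0
t 5.4 pos [ 0.5284 -0.2605  0.2835] yaw 127.48 shift [154.3 173.3] turn -0.609
```

```bash
python3 -m handwheel '[[[20,23,0,0],[27,30,0,0],[27,30,0,0],[27,30,0,0],[27,30,0,0]]]'>/dev/null; python3 -m handwheel '[[[26.3,30.3,0,-0.05],[0,0,0,-0.14],[0,0,0,-0.14],[0,0,0,-0.14],[0,0,0,-0.139]]]';python3 -m handwheel '[[[0,0,14,0],[0,0,14,0],[0,0,10,0],[0,0,6,0],[0,0,3,0]]]'; python3 -c "
from h import *
delta(.572,-.0326,162.35)"
```

```text
clock: 6.4
tool_pos: [0.5713, -0.032, 0.2809]
ee_rot: [[-0.955, 0.297, -0.002], [0.297, 0.955, 0.0], [0.002, -0.0, -1.0]]
wrist_force: [-0.2, 0.2, 0.3]
width: 0.0499
gripper_force: 12.0
clock: 6.9
tool_pos: [0.5712, -0.0324, 0.2331]
ee_rot: [[-0.953, 0.304, -0.002], [0.304, 0.953, 0.001], [0.002, -0.0, -1.0]]
wrist_force: [-0.6, 0.5, 0.3]
width: 0.0497
gripper_force: 12.0
t 6.9 pos [ 0.5712 -0.0324  0.2331] yaw 162.32 shift [-0.8  0.1] turn -0.001
```

```bash
python3 -m handwheel '[[[0,0,1,0],[0,0,0,0]]]' | grep -E "pos|force";python3 -m handwheel '[[[0,0,1,0],[0,0,0,0]]]'| grep -E "pos|force"; python3 -m handwheel '[[[0,0,0.7,0],[0,0,0,0]]]'| grep -E "pos|force"
```

```text
tool_pos: [0.5719, -0.0325, 0.2338]
wrist_force: [0.2, 0.5, -0.7]
gripper_force: 12.0
tool_pos: [0.5719, -0.0325, 0.2331]
wrist_force: [0.3, -0.2, -0.3]
gripper_force: 12.0
tool_pos: [0.5717, -0.0325, 0.2321]
wrist_force: [1.1, -0.8, -1.2]
gripper_force: 12.0
```

```bash
python3 -m handwheel '[[[0,0,0.7,0],[0,0,0,0]]]' | grep -E "pos|force";python3 -m handwheel '[[[0,0,0.7,0],[0,0,0,0]]]'| grep -E "pos|force"; python3 -m handwheel '[[[0,0,0.5,0],[0,0,0,0]]]'| grep -E "pos|force"
```

```text
tool_pos: [0.5717, -0.0324, 0.2312]
wrist_force: [-0.2, 0.5, -0.6]
gripper_force: 12.0
tool_pos: [0.5717, -0.0325, 0.2306]
wrist_force: [0.1, 0.3, -0.8]
gripper_force: 12.0
tool_pos: [0.5718, -0.0325, 0.2305]
wrist_force: [-1.6, 0.3, 3.0]
gripper_force: 12.0
```

```bash
python3 -m handwheel '[[[0,0,0,0],[0,0,0,0],[0,0,0,0]]]' 0.62 | grep -E "width|force";python3 -m handwheel '[[[0,0,-3,0],[0,0,-10,0],[0,0,-15,0],[0,0,-20,0],[0,0,-20,0]]]'| grep -E "pos|force"; python3 -m handwheel '[[[30,0,0,0],[40,0,0,0],[45,0,0,0],[45,0,0,0],[0,0,0,0]]]' 0.15 | grep -E "pos|width"
python3 -c "
from h import *
im=shot('top','st1',(285,175,395,295),5)
c,s=np.cos(-.308),np.sin(-.308);R=np.array([[c,-s],[s,c]]);F=np.array([.582,-.024])
for l in ('plate5','plate4'):
  for d in robot.outline_of('top',l)[:5]:
    r=rect(d['mask'],'top',.034)
    print(l,d['conf'],r,'fix',((np.array(r[0])/1000-F)@R*1000).round(1))
"
```

```text
wrist_force: [-0.1, 0.1, -0.8]
width: 0.0583
gripper_force: 0.0
tool_pos: [0.5719, -0.0325, 0.3001]
wrist_force: [-0.4, -0.1, -0.8]
gripper_force: 0.0
tool_pos: [0.4133, 0.0178, 0.2966]
width: 0.0217
plate5 0.91 ((515.9779052734375, -378.9929504394531), (77.00769805908203, 49.32781982421875), 83.94522857666016) fix [  44.7 -358.3]
plate5 0.86 ((572.383056640625, -30.285903930664062), (49.035274505615234, 79.30610656738281), 71.76284790039062) fix [-7.3 -8.9]
plate5 0.77 ((401.8640441894531, -336.5201416015625), (49.19863510131836, 78.4534912109375), 55.517127990722656) fix [ -76.9 -352.4]
plate4 0.91 ((515.9779052734375, -378.9929504394531), (77.00769805908203, 49.32781982421875), 83.94522857666016) fix [  44.7 -358.3]
plate4 0.86 ((572.383056640625, -30.285903930664062), (49.035274505615234, 79.30610656738281), 71.76284790039062) fix [-7.3 -8.9]
plate4 0.77 ((401.8640441894531, -336.5201416015625), (49.19863510131836, 78.4534912109375), 55.517127990722656) fix [ -76.9 -352.4]
```

View pics/st1.png

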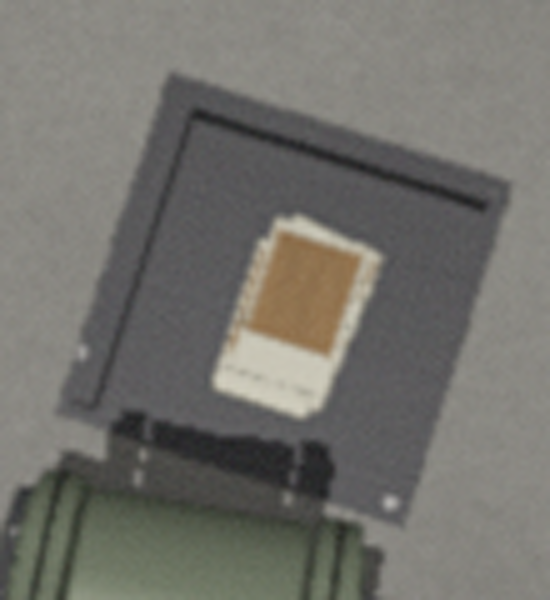

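```bash
python3 -m handwheel '[[[-30,0,0,0],[-35,0,0,0],[-30,0,0,0],[0,0,30,0],[0,0,30,0]]]' >/dev/null; python3 -m handwheel '[[[0,0,15,0],[0,0,8,0],[0,0,0,0]]]' | grep -vE "rot|clock"; python3 -c "
from h import *
c,s=np.cos(-.308),np.sin(-.308);R=np.array([[c,-s],[s,c]]);F=np.array([.582,-.024])
print((robot.state()['tool_pos'][:2]-F)@R*1000)
delta(.572,-.0326,162.35)"
```

```text
tool_pos: [0.5108, -0.0132, 0.2144]
wrist_force: [-0.6, 0.7, 0.7]
width: 0.0139
gripper_force: 0.0
[-71.13597976 -11.33751131]
t 10.35 pos [ 0.5108 -0.0132  0.2144] yaw 162.34 shift [-64.2   0.1] turn -0.0
```

```bash
python3 -m handwheel '[[[0,0,3,0],[0,0,2,0],[0,0,0,0]]]' | grep -E "pos|wrist"; for i in 1 2 3; do python3 -m handwheel '[[[0,0,1,0],[0,0,0,0]]]' | grep -E "pos|wrist";done
```

```text
tool_pos: [0.5102, -0.0128, 0.2107]
wrist_force: [0.6, 0.0, -0.4]
tool_pos: [0.5098, -0.0127, 0.2094]
wrist_force: [-0.7, -0.1, 0.3]
tool_pos: [0.5097, -0.0127, 0.208]
wrist_force: [0.4, -1.0, -0.9]
tool_pos: [0.5097, -0.0127, 0.2069]
wrist_force: [0.4, -0.3, -0.2]
```

```bash
for i in 1 2; do python3 -m handwheel '[[[0,0,1,0],[0,0,0,0]]]' | grep -E "pos|wrist";done
```

```text
tool_pos: [0.5097, -0.0128, 0.2059]
wrist_force: [-0.4, 0.6, -0.6]
tool_pos: [0.5097, -0.0128, 0.2049]
wrist_force: [-0.1, -0.4, -0.4]
```

```bash
python3 -m handwheel '[[[-4,0,0,0],[-4,0,0,0],[-4,0,0,0],[-4,0,0,0],[-4,0,0,0]]]' | grep -E "pos|wrist"; python3 -m handwheel '[[[-5,0,0,0],[-5,0,0,0],[-5,0,0,0],[-5,0,0,0],[-5,0,0,0]]]' | grep -E "pos|wrist";python3 -m handwheel '[[[-3,0,0,0],[-2,0,0,0],[-2,0,0,0],[-1,0,0,0],[0,0,0,0]]]' | grep -E "pos|wrist"; python3 -c "
from h import *
c,s=np.cos(-.308),np.sin(-.308);R=np.array([[c,-s],[s,c]]);F=np.array([.582,-.024])
print((robot.state()['tool_pos'][:2]-F)@R*1000)"
```

```text
tool_pos: [0.529, -0.0189, 0.2049]
wrist_force: [-1.4, 0.8, -0.5]
tool_pos: [0.553, -0.0265, 0.205]
wrist_force: [-1.8, 0.2, -0.5]
tool_pos: [0.5599, -0.0288, 0.2047]
wrist_force: [-3.3, -0.5, 0.1]
[-19.55682461 -11.27829814]
```

Contact with the stack (force ~2–3 N); continue to the fence in small steps.

```bash
for i in 1 2; do python3 -m handwheel '[[[-1,0,0,0],[-1,0,0,0],[0,0,0,0]]]' | grep -E "pos|wrist"; done; for i in 1 2; do python3 -m handwheel '[[[-1,0,0,0],[0,0,0,0]]]' | grep -E "pos|wrist";done
```

```text
tool_pos: [0.5616, -0.0294, 0.2046]
wrist_force: [-4.3, 0.5, 1.3]
tool_pos: [0.5626, -0.0297, 0.2046]
wrist_force: [-9.1, 1.4, 5.1]
tool_pos: [0.5631, -0.0298, 0.2045]
wrist_force: [-10.6, 3.0, 6.2]
tool_pos: [0.5635, -0.0299, 0.2043]
wrist_force: [-11.8, 3.5, 8.2]
```

```bash
python3 -m handwheel '[[[5,0,0,0],[10,0,0,0],[0,0,-20,0],[0,0,-20,0],[0,0,-20,0]]]' 0.15| grep -E "pos|wrist"; python3 -m handwheel '[[[0,-25,0,0],[0,-26,0,0],[-22,0,0,0],[-22,0,0,0],[-22,0,0,0]]]' 0.4 | grep -E "pos|wrist"; for i in 1 2; do python3 -m handwheel '[[[0,0,0,0.142],[0,0,0,0.142],[0,0,0,0.142],[0,0,0,0.142],[0,0,0,0.142]]]' >/dev/null; done;  python3 -m handwheel '[[[0,0,0,0.142],[0,0,0,0.009],[0,0,0,0]]]';python3 -c "
from h import *
c,s=np.cos(-.308),np.sin(-.308);R=np.array([[c,-s],[s,c]]);F=np.array([.582,-.024])
print((robot.state()['tool_pos'][:2]-F)@R*1000)
im=shot('top','st2',(285,175,395,295),4)
for d in robot.outline_of('top','plate5')[:5]:
    r=rect(d['mask'],'top',.034)
    print(d['conf'],r,'fix',((np.array(r[0])/1000-F)@R*1000).round(1))
P=np.array([[-5,-60],[-5,60],[75,-20],[75,75],[-90,75],[75,75]])
print(w2p('top',np.c_[P/1000@R.T+F,np.full(len(P),.034)]).round(1)-[285,175])
delta(0,0,72.35)"
```

```text
tool_pos: [0.5522, -0.0261, 0.2664]
wrist_force: [0.5, -1.0, -0.4]
tool_pos: [0.6004, -0.0954, 0.2661]
wrist_force: [-0.2, 0.8, 0.7]
clock: 16.45
tool_pos: [0.5995, -0.0948, 0.2656]
ee_rot: [[0.301, 0.954, 0.002], [0.954, -0.301, -0.001], [0.0, 0.002, -1.0]]
wrist_force: [0.2, 0.3, -0.2]
width: 0.0376
gripper_force: 0.0
[ 38.11534167 -62.12266526]
0.8 ((516.732666015625, -378.6714172363281), (81.63739776611328, 51.31963348388672), 83.9454574584961) fix [  45.3 -357.8]
0.7 ((401.4465026855469, -337.46453857421875), (52.45453643798828, 78.35363006591797), 56.394737243652344) fix [ -77.  -353.4]
0.64 ((590.4260864257812, -8.091960906982422), (5.995051860809326, 26.111215591430664), 83.18663787841797) fix [ 3.2 17.7]
0.52 ((605.1673583984375, -56.040679931640625), (14.175069808959961, 69.92252349853516), 76.18850708007812) fix [ 31.8 -23.5]
[[78.6 66.3]
 [33.7 51.9]
 [73.1 31.9]
 [37.8 20.7]
 [17.6 81.7]
 [37.8 20.7]]
t 16.55 pos [ 0.5993 -0.0947  0.2654] yaw 72.46 shift [ -90.3 -600. ] turn 0.002
```

View pics/st2.png

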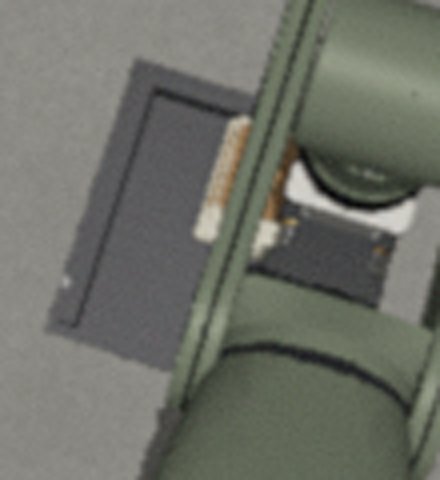

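```bash
python3 -m handwheel '[[[0,0,20,0],[0,0,20,0],[0,0,12,0],[0,0,6,0],[0,0,2,0]]]' | grep -E "pos|wrist"; python3 -m handwheel '[[[4,0,0,0],[4,0,0,0],[4,0,0,0],[4,0,0,0],[4,0,0,0]]]' | grep -E "pos|wrist"; python3 -m handwheel '[[[5,0,0,0],[5,0,0,0],[5,0,0,0],[5,0,0,0],[5,0,0,0]]]' | grep -E "pos|wrist"; python3 -m handwheel '[[[5,0,0,0],[5,0,0,0],[4,0,0,0],[3,0,0,0],[3,0,0,0]]]' | grep -E "pos|wrist"; python3 -c "
from h import *
c,s=np.cos(-.308),np.sin(-.308);R=np.array([[c,-s],[s,c]]);F=np.array([.582,-.024])
print((robot.state()['tool_pos'][:2]-F)@R*1000)"
```

```text
tool_pos: [0.599, -0.0947, 0.2044]
wrist_force: [-0.0, -0.9, -0.0]
tool_pos: [0.6056, -0.0755, 0.2057]
wrist_force: [-1.0, -1.1, 1.9]
tool_pos: [0.6129, -0.0514, 0.205]
wrist_force: [0.0, -1.1, 1.4]
tool_pos: [0.6188, -0.0326, 0.205]
wrist_force: [-0.2, -2.5, 1.2]
[37.67894741  2.9712931 ]
```

```bash
python3 -m handwheel '[[[3,0,-0.5,0],[3,0,0,0],[2,0,0,0],[1,0,0,0],[0,0,0,0]]]' | grep -E "pos|wrist"; for i in 1 2 3 4; do python3 -m handwheel '[[[1,0,0,0],[0,0,0,0]]]' | grep -E "pos|wrist";done
```

```text
tool_pos: [0.6215, -0.0239, 0.2053]
wrist_force: [-0.9, -0.7, -1.0]
tool_pos: [0.6218, -0.0231, 0.2055]
wrist_force: [-2.0, 0.3, -0.6]
tool_pos: [0.622, -0.0226, 0.2055]
wrist_force: [-1.0, -3.6, -0.5]
tool_pos: [0.6222, -0.0223, 0.2055]
wrist_force: [-2.6, -5.9, -0.2]
tool_pos: [0.6223, -0.022, 0.2055]
wrist_force: [-4.6, -7.7, -0.4]
```

```bash
python3 -m handwheel '[[[-5,0,0,0],[-10,0,0,0],[0,0,-20,0],[0,0,-20,0],[0,0,-20,0]]]' | grep -E "pos|wrist"; python3 -m handwheel '[[[0,-40,0,0],[0,-43,0,0],[24,0,0,0],[24,0,0,0],[0,0,0,0]]]' 0.15 | grep -E "pos|wrist"; for i in 1 2; do python3 -m handwheel '[[[0,0,0,-0.142],[0,0,0,-0.142],[0,0,0,-0.142],[0,0,0,-0.142],[0,0,0,-0.142]]]' >/dev/null; done;  python3 -m handwheel '[[[0,0,0,-0.142],[0,0,0,-0.009],[0,0,0,0]]]' >/dev/null;python3 -c "
from h import *
c,s=np.cos(-.308),np.sin(-.308);R=np.array([[c,-s],[s,c]]);F=np.array([.582,-.024])
print((robot.state()['tool_pos'][:2]-F)@R*1000)
im=shot('top','st3',(310,175,390,245),7)
for d in robot.outline_of('top','plate5')[:5]:
    r=rect(d['mask'],'top',.034)
    print(d['conf'],r,'fix',((np.array(r[0])/1000-F)@R*1000).round(1))
delta(0,0,162.35)"
```

```text
tool_pos: [0.6183, -0.0348, 0.2664]
wrist_force: [-0.2, -0.1, 1.2]
tool_pos: [0.5539, 0.0381, 0.2662]
wrist_force: [0.4, 0.3, 0.3]
[-44.91482996  48.3719452 ]
0.78 ((400.62249755859375, -337.41375732421875), (51.878089904785156, 76.8438949584961), 56.16769027709961) fix [ -77.8 -353.7]
0.57 ((516.2463989257812, -379.5945739746094), (79.54756164550781, 49.130035400390625), 83.1518783569336) fix [  45.1 -358.8]
0.52 ((566.58984375, -61.03704071044922), (110.46149444580078, 187.00918579101562), 74.26028442382812) fix [ -3.5 -40. ]
t 22.25 pos [0.5538 0.0359 0.2657] yaw 162.23 shift [ 516.4 -203.2] turn -0.002
```

View pics/st3.png

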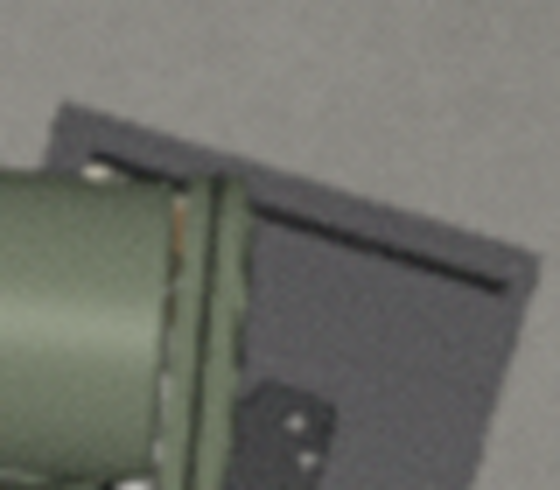

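```bash
python3 -m handwheel '[[[0,0,20,0],[0,0,20,0],[0,0,12,0],[0,0,6,0],[0,0,2.3,0]]]' | grep -E "pos|wrist"; python3 -m handwheel '[[[-5,0,0,0],[-5,0,0,0],[-5,0,0,0],[-4,0,0,0],[-3,0,0,0]]]' | grep -E "pos|wrist";  for i in 1 2 3 4 5; do python3 -m handwheel '[[[-1,0,0,0],[-0.5,0,0,0],[0,0,0,0]]]' | grep -E "pos|wrist";done;python3 -c "
from h import *
c,s=np.cos(-.308),np.sin(-.308);R=np.array([[c,-s],[s,c]]);F=np.array([.582,-.024])
print((robot.state()['tool_pos'][:2]-F)@R*1000)"
```

```text
tool_pos: [0.5536, 0.0362, 0.2047]
wrist_force: [-0.4, -0.8, -0.1]
tool_pos: [0.5753, 0.0294, 0.2057]
wrist_force: [-1.5, 0.6, 1.0]
tool_pos: [0.5759, 0.0292, 0.2051]
wrist_force: [-1.7, 0.1, 0.9]
tool_pos: [0.5775, 0.0287, 0.2051]
wrist_force: [-0.9, -0.4, -0.1]
tool_pos: [0.5789, 0.0282, 0.2051]
wrist_force: [-1.2, 0.1, -0.3]
tool_pos: [0.5803, 0.0278, 0.2052]
wrist_force: [-2.0, 0.4, 0.5]
tool_pos: [0.5817, 0.0273, 0.2051]
wrist_force: [-1.3, 0.7, 0.6]
[-15.8667804   48.83212203]
```

```bash
for i in 1 2 3 4 5; do python3 -m handwheel '[[[-0.7,0,0,0],[0,0,0,0]]]' | grep -E "pos|wrist";done;python3 -c "
from h import *
c,s=np.cos(-.308),np.sin(-.308);R=np.array([[c,-s],[s,c]]);F=np.array([.582,-.024])
print((robot.state()['tool_pos'][:2]-F)@R*1000)"
```

```text
tool_pos: [0.5825, 0.0271, 0.2051]
wrist_force: [-2.2, -0.2, 0.6]
tool_pos: [0.5828, 0.027, 0.2052]
wrist_force: [-4.3, 0.7, 2.4]
tool_pos: [0.5831, 0.0269, 0.2052]
wrist_force: [-6.9, 1.7, 3.3]
tool_pos: [0.5833, 0.0269, 0.2051]
wrist_force: [-8.0, 1.9, 4.0]
tool_pos: [0.5836, 0.0268, 0.205]
wrist_force: [-8.2, 3.7, 6.7]
[-13.87400574  48.92209762]
```

```bash
python3 -m handwheel '[[[3,0,0,0],[10,0,0,0],[5,0,-20,0],[0,0,-25,0],[0,0,-25,0]]]' | grep -E "pos|wrist"; python3 -m handwheel '[[[25,40,-10,0],[25,40,-10,0],[25,40,-10,0],[10,40,0,0],[0,40,0,0]]]' 0.75 | grep -E "pos|wrist"; python3 -c "
from h import *
c,s=np.cos(-.308),np.sin(-.308);R=np.array([[c,-s],[s,c]]);F=np.array([.582,-.024])
im=shot('top','st4',(310,175,390,245),7)
for d in robot.outline_of('top','plate5')[:5]:
    r=rect(d['mask'],'top',.034); q=((np.array(r[0])/1000-F)@R*1000).round(1)
    if q[1]>0:print(d['conf'],r,'fix',q)
for d in robot.outline_of('top','fixture')[:1]: print('fx',fit('top',d['mask'],FIX,[.582,-.024,-.31]))
im=shot('scene','st4s',(250,220,360,310),7)
print(look('top','weight'),look('scene','weight'))
for d in robot.outline_of('top','weight')[:1]: print(rect(d['mask'],'top',.05))
delta(.532,.267)"
```

```text
tool_pos: [0.5679, 0.0317, 0.2761]
wrist_force: [-0.9, 0.3, -0.2]
tool_pos: [0.5468, 0.2502, 0.3066]
wrist_force: [0.8, -0.7, 0.1]
0.97 ((628.9722290039062, 12.811756134033203), (51.86613845825195, 80.80943298339844), 72.00873565673828) fix [33.6 49.3]
fx (array([ 0.58127353, -0.02392948, -0.30770653]), np.float64(0.6083095622216164))
[] [(0.75, array([0.5431, 0.2657, 0.0419]))]
t 27.1 pos [0.5475 0.2469 0.3051] yaw 162.29 shift [20.9 14.4] turn None
```

View pics/st4.png

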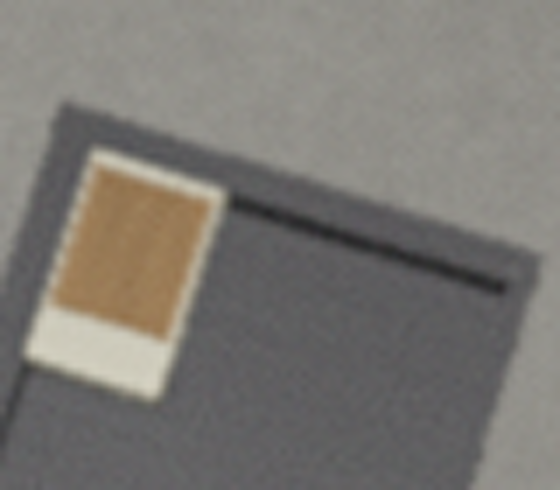

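View pics/st4s.png

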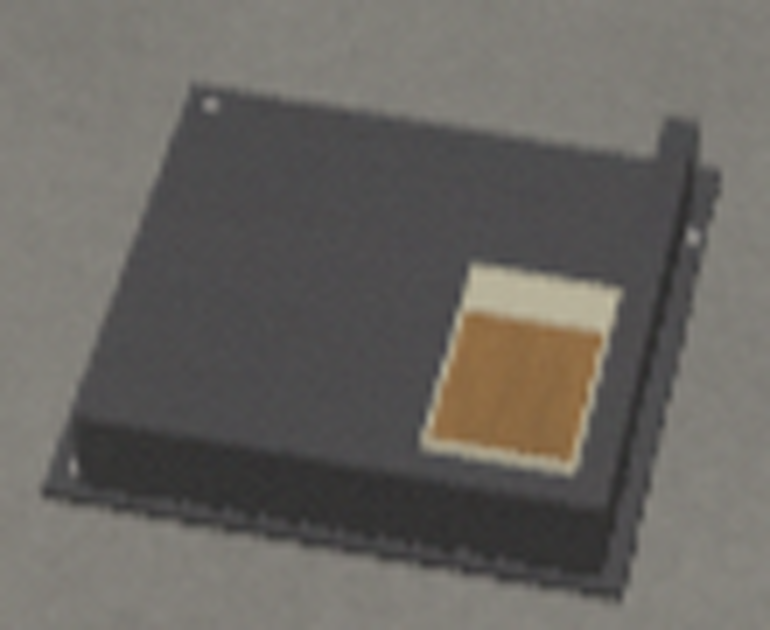

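```bash
python3 -c "
from h import *
a=np.linspace(0,6.28,40)
cyl=lambda r,z: np.c_[r*np.cos(a),r*np.sin(a),0*a+z]
robot.camera('scene')
W=np.r_[cyl(.02,0),cyl(.02,.05)]
m=robot.outline_of('scene','weight')[0]['mask']
# check bbox centre vs model incl. knob (hull)
ys,xs=np.nonzero(m); print('mask bbox',xs.min(),xs.max(),ys.min(),ys.max())
for p in ([.531,.270],[.528,.268],[.531,.267]):
    h=w2p('scene',np.r_[W,cyl(.009,.064)]+[*p,0]); print(p,h.min(0),h.max(0))
delta(.531,.270)"
```

```text
mask bbox 417 434 223 249
[0.531, 0.27] [415.61039235 222.60070791] [435.35435836 249.81441146]
[0.528, 0.268] [414.54050605 221.77989907] [434.22573646 248.97013521]
[0.531, 0.267] [414.41321917 222.67481476] [434.12655376 249.89211782]
t 27.2 pos [0.5476 0.2468 0.3052] yaw 162.26 shift [22.9 17.1] turn None
```

```bash
python3 -m handwheel '[[[22.5,18,20,0],[0,0,25,0],[0,0,25,0],[0,0,17,0],[0,0,8,0]]]' | grep -E "pos|wrist|width"; python3 -m handwheel '[[[0,0,0,0],[0,0,0,0],[0,0,0,0],[0,0,0,0],[0,0,0,0]]]' 0.2 25| grep -E "pos|wrist|width|force"; python3 -m handwheel '[[[0,0,0,0],[0,0,0,0]]]' | grep -E "pos|wrist|width|force"
```

```text
tool_pos: [0.5308, 0.2708, 0.2082]
wrist_force: [-0.6, 0.6, 0.3]
width: 0.0706
tool_pos: [0.532, 0.2716, 0.2115]
wrist_force: [-1.6, -3.0, 4.5]
width: 0.0385
gripper_force: 25.0
tool_pos: [0.532, 0.2716, 0.2115]
wrist_force: [-2.0, -4.6, 6.2]
width: 0.0386
gripper_force: 25.0
```

```bash
python3 -c "
from h import *
im=shot('scene','w1',(380,140,480,270),5)
print(look('scene','weight'))
o=robot.outline_of('scene','weight')
if o:
    ys,xs=np.nonzero(o[0]['mask']);print(o[0]['conf'],xs.min(),xs.max(),ys.min(),ys.max())
print(robot.state()['torque'],robot.state()['wrist_force'])
a=np.linspace(0,6.28,40)
cyl=lambda r,z: np.c_[r*np.cos(a),r*np.sin(a),0*a+z]
W=np.r_[cyl(.02,0),cyl(.02,.05),cyl(.009,.064)]
for p in ([.532,.272],[.545,.268],[.519,.276]):
    h=w2p('scene',W+[*p,0]); print(p,h.min(0),h.max(0))
"
```

```text
[(0.91, array([0.5445, 0.2686, 0.0444]))]
0.63 417 435 224 250
[-0.78874746  0.32293486 -0.04526603] [-0.73827393 -4.28340512  5.47428601]
[0.532, 0.272] [416.49983892 222.84186685] [436.2770572  250.06179796]
[0.545, 0.268] [416.09172802 226.74708231] [435.99598774 254.08429903]
[0.519, 0.276] [416.9024566  218.99075902] [436.55423586 246.09403735]
```

View pics/w1.png

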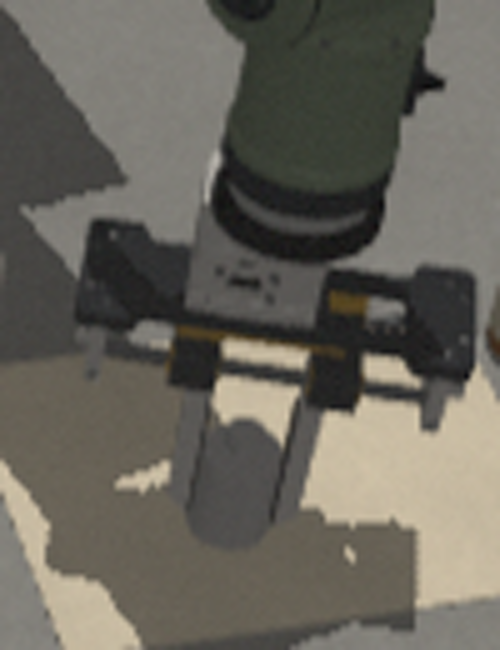

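```bash
python3 -m handwheel '[[[0,0,-5,0],[0,0,-15,0],[0,0,-20,0],[0,0,-20,0],[0,0,-20,0]]]' | grep -E "pos|wrist|width|force"; python3 -m handwheel '[[[0,0,0,0],[0,0,0,0]]]' | grep -E "pos|wrist|width|force"; python3 -c "
from h import *
delta(.6295,.013,162.35)
robot.camera('scene'); print(look('scene','weight'))"
```

```text
tool_pos: [0.5311, 0.2723, 0.2911]
wrist_force: [-0.5, 0.3, -4.0]
width: 0.0388
gripper_force: 25.0
tool_pos: [0.5314, 0.2722, 0.2905]
wrist_force: [-0.1, -0.2, -4.0]
width: 0.0385
gripper_force: 25.0
t 29.25 pos [0.5314 0.2722 0.2905] yaw 162.37 shift [-172.  -217.3] turn 0.0
[(0.85, array([0.5444, 0.2706, 0.1218]))]
```

```bash
python3 -m handwheel '[[[-10,-13,0,0],[-18,-23,0,0],[-20,-25,0,0],[-20,-25,0,0],[-20,-25,0,0]]]' >/dev/null; python3 -m handwheel '[[[-20,-25,0,0],[-20,-25,0,0],[-20,-25,0,0],[-16,-20,0,0],[-8,-11.3,0,0]]]' >/dev/null;  python3 -m handwheel '[[[0,0,10,0],[0,0,15,0],[0,0,8,0],[0,0,4,0],[0,0,0,0]]]' | grep -E "pos|wrist|width|force"; python3 -c "
from h import *
delta(.6295,.013,162.35)"
```

```text
tool_pos: [0.6288, 0.014, 0.2516]
wrist_force: [0.4, 0.3, -5.0]
width: 0.0383
gripper_force: 25.0
t 30.85 pos [0.6288 0.014  0.2516] yaw 162.45 shift [-0.9 -0.7] turn 0.002
```

```bash
python3 -m handwheel '[[[-0.8,-0.7,2,0],[0,0,1,0],[0,0,0,0],[0,0,0,0]]]' | grep -E "pos|wrist"; for i in 1 2 3 4; do python3 -m handwheel '[[[0,0,0.8,0],[0,0,0,0]]]' | grep -E "pos|wrist";done
```

```text
tool_pos: [0.6304, 0.0119, 0.2507]
wrist_force: [-0.7, 0.2, -4.1]
tool_pos: [0.6302, 0.0119, 0.2495]
wrist_force: [-0.6, -0.3, -4.4]
tool_pos: [0.6302, 0.0119, 0.2485]
wrist_force: [-0.3, -0.7, -4.3]
tool_pos: [0.6302, 0.0119, 0.2477]
wrist_force: [0.1, 1.0, -5.2]
tool_pos: [0.6301, 0.0119, 0.2469]
wrist_force: [0.3, -0.5, -4.2]
```

```bash
for i in 1 2 3 4; do python3 -m handwheel '[[[0,0,0.5,0],[0,0,0,0]]]' | grep -E "pos|wrist";done
```

```text
tool_pos: [0.6302, 0.0119, 0.2465]
wrist_force: [-0.1, 0.3, -5.2]
tool_pos: [0.6302, 0.012, 0.246]
wrist_force: [0.1, 0.4, -4.7]
tool_pos: [0.6302, 0.0119, 0.2456]
wrist_force: [-0.6, -0.4, -3.5]
tool_pos: [0.6303, 0.0119, 0.2456]
wrist_force: [-0.8, 0.4, -1.0]
```

```bash
python3 -m handwheel '[[[0,0,0.4,0],[0,0,0,0]]]' | grep -E "pos|wrist"; python3 -m handwheel '[[[0,0,0,0],[0,0,0,0],[0,0,0,0],[0,0,0,0]]]' 0.65| grep -E "width|pos|force"; python3 -m handwheel '[[[0,0,-10,0],[0,0,-20,0],[0,0,-30,0],[0,0,-30,0],[0,0,-30,0]]]' | grep -E "pos|force";python3 -m handwheel '[[[40,0,0,0],[45,0,0,0],[45,0,0,0],[45,0,0,0],[30,0,0,0]]]' | grep -E "pos"; python3 -c "
from h import *
robot.camera('top');robot.camera('scene')
print(look('top','weight'),look('scene','weight'))
for n in('top','scene'):
  o=robot.outline_of(n,'weight')
  if o:
    ys,xs=np.nonzero(o[0]['mask']);print(n,o[0]['conf'],xs.min(),xs.max()+1,ys.min(),ys.max()+1)
  a=np.linspace(0,6.28,40)
  cyl=lambda r,z: np.c_[r*np.cos(a),r*np.sin(a),0*a+z]
  W=np.r_[cyl(.02,0),cyl(.02,.05),cyl(.009,.064)]
  h=w2p(n,W+[.6295,.013,.034]); print(h.min(0),h.max(0))
for d in robot.outline_of('top','plate5')[:5]:
    r=rect(d['mask'],'top',.034)
    if abs(r[0][1])<60:print(d['conf'],r)
"
```

```text
tool_pos: [0.6303, 0.0119, 0.2455]
wrist_force: [-3.3, 0.1, 4.0]
tool_pos: [0.6304, 0.0119, 0.2447]
wrist_force: [-1.0, 0.7, 0.5]
width: 0.0605
gripper_force: 0.0
tool_pos: [0.6302, 0.0119, 0.3666]
wrist_force: [-0.1, 0.4, 0.5]
gripper_force: 0.0
tool_pos: [0.4322, 0.0747, 0.365]
[(0.68, array([0.6259, 0.016 , 0.0818]))] [(0.83, array([0.6429, 0.0114, 0.0812]))]
top 0.82 319 335 203 222
[318.93840318 202.31887086] [335.20908657 221.44829538]
scene 0.97 315 335 249 279
[315.75576446 249.59928133] [334.34642076 278.74750699]
0.87 ((630.0845947265625, 13.270927429199219), (50.10491180419922, 81.06307983398438), 72.23117065429688)
```

The weight stands on the stack within about 1 mm of where it should be. The top plate still measures square and in place, so I'm handing the job in.

```bash
python3 -c "
from rig import robot
print(robot.finish_job())"
```

```text
the job is handed in; nothing more can be done
None
```

I handed the job in at about 34 s of the 72 s limit, with no verdict returned: the loose plate is on the stack, the stack is pushed square against both fences, and the weight stands released on top; the final camera check puts the top plate and the weight each within about 1 mm of target, but I could not measure the four plates under the top one separately.

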